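# Isolate the photometer and seat its lamp module in the bayonet port

## Robot

A 6-joint arm with a two-finger parallel gripper is mounted at the origin on a cart in front of the work surface, level with it; the furniture and walls round the work are solid. World frame = base frame: x ahead of the robot, y to its left, z up, the work surface at z = 0. Lengths are in m, angles in rad, forces in N, time in s.
With the tool pointing down it reaches from about 0.375 to 0.975 m from the base axis. Payload 3.8 kg.
Tool frame: the origin (TCP) lies at the very end of the fingers, on their centre line; the grasp point (between the pads) lies 19 mm behind it; z points along the fingers, y is the line along which they close (so a half turn about z gives the same grasp; the last joint's range is limited). The gripper opens to 88 mm and grips with 3 to 60 N. Pads are 18 mm wide; open, the fingers measure 123 mm over their backs; the gripper's body (75 mm by 187 mm) begins 45 mm behind the grasp point.
Start: joints at [1.295, 0.264, 1.604, -0, 1.274, -0.037], TCP at [0.16, 0.656, 0.239] pointing down, gripper open.
Joint ranges: [-2.63, 2.63], [-0.94, 2.18], [0.31, 2.57], [-1.31, 4.45], [0, 2.66], [-2.55, 2.55]. Speed limits (rad/s): [2.57, 2.57, 3.14, 3.14, 3.14, 3.14].

## Interface

Orientations are given as a unit quaternion [w, x, y, z].
In Python, from rig import reach, line_to, move_joints, gripper_to, wait, solve_ik, camera, calibration, Unreachable, close_job, current_clock, current_joint_positions, current_qvel, current_joint_efforts, current_position, current_orientation, current_force, current_ft_torque, current_grip_width, current_finger_force gives the robot as it stands. The module is installed in compiled form; this text tells all that it offers. Calls block until the motion is done:
- reach(position, orientation): joint-space move of the TCP to a pose.
- line_to(position, rot=None, velocity=0.15, max_force=None): straight line of the TCP; rot=None keeps the orientation; velocity is the mean speed in m/s. With max_force (N) it stops when the force on the tool has changed by that much, and returns True; else False.
- move_joints(angles): joint-space move.
- gripper_to(opening, force=None): finger opening in m; force is the grip in N (None keeps the last); returns when the fingers have stopped.
- wait(seconds).
- solve_ik(position, orientation): joint angles nearest the present ones, or None.
- camera(name): name is "side" or "top"; returns (picture, depth): 400x640x3 uint8, red, green, blue; 400x640 float32, m along the optical axis (not along the pixel's ray), 0 where there is no reading.
- calibration(name): a dict with "fx", "fy", "cx", "cy" (pixels), "rvec" (rotation vector, rad) and "tvec" (3), from world to camera coordinates, as OpenCV has them. Camera axes: x right, y down, z forward; pixel columns grow to the right and rows downward; lengths in m; the calibration is good to about 2 mm. A picture is of the moment at which its call begins. calibration takes no time and is no camera call.
A pose or a line that the arm cannot do raises Unreachable and nothing moves.
- close_job(): hands the job in; it is judged then, once.
Readings, each from a call of its own:
- current_clock(): time.
- current_joint_positions(): joint angles.
- current_qvel(): joint speeds.
- current_joint_efforts(): joint torques, N m.
- current_position(): TCP position.
- current_orientation(): TCP orientation.
- current_force(): force on the tool from outside, world axes, zero at the start.
- current_ft_torque(): the same for the moment, N m.
- current_grip_width(): finger opening in m.
- current_finger_force(): force on a finger pad.
Only numpy, scipy, OpenCV 4.12 (cv2) and the standard library are available. Lean on these libraries where they do the work, as an engineer would, in place of code of your own. Each camera call takes 0.05 s, during which the arm holds its last target. There are 200 camera calls.

## Task

Switch the photometer off at its red isolator handle, and only then take the green-banded lamp module from the blue stand, enter it in the lamp port with its lugs in the two slots, push it down against the spring and twist it a quarter turn clockwise to the stop. Finish still gripping the lamp there, held down and turned against the springs (do not let go); the isolator stays off and the orange-banded lamp stays in the stand.

Things in the scene. Friction and masses are not known exactly. Their poses are not given: they have to be found in the camera images.
- photometer: White low instrument fixed to the worktop, 120 x 240 mm, 40 mm high; origin at the centre of its underside, z up. Lamp port at its y = -60 mm, isolator at y = +60 mm (x = 0). The line through the port's two slots lies 45 deg (0.785 rad) counterclockwise, seen from above, from the instrument's x axis; white marks on the port show it.
- port_mouth (a point): Centre of the lamp port's mouth, on its vertical axis, 76 mm above the worktop. The port is a dark round tower, 80 mm wide, 36 mm tall, with an aluminium plate 11 mm thick set 1 mm below its rim. Bore 37 mm wide; two facing slots 13 mm wide reach out to 28 mm from the axis, through the plate. Below the plate the lugs can turn, clockwise only.
- isolator_axis (a point): Point on the isolator handle's axis, 76 mm above the worktop, a little above half height of the bar. The handle is a red bar 14 mm thick, 50 mm long, 34 mm tall (from 54 to 88 mm above the worktop), turning about the vertical axis through this point. A round red foot, 34 mm in diameter, and a yellow plate lie under the bar.
- isolator (a joint): Angle of the isolator handle, rad: 0 = off (stop), the bar lies along the instrument's y axis (white line on the bar towards the green dot); 1.047 (60 deg clockwise seen from above) = on (stop). Stiff friction of about 0.08 N m holds it wherever it is left.
- plunger (a joint): Travel of the spring plunger under the lamp in the port, m: 0 = up (lamp's underside 20 mm below the mouth, lugs still in the slots), 0.010 = fully down (hard stop; underside 30 mm below the mouth, lugs 4 mm below the plate). The lugs can turn beyond 0.006. 2.4 N starts it, 8.4 N holds it fully down.
- turn_ring (a joint): Angle of the sprung ring inside the port that the lugs carry round, rad: 0 = rest, 1.43 = stop. The lamp meets it after about 0.14 rad of clockwise turn from the slots, so at the stop the lamp has turned 1.57 rad. It pushes back with 0.07 N m at first, 0.14 N m at the stop, and turns a released lamp back.
- lamp_green: Lamp module to fit, about 120 g, 80 mm tall, upright in either well of the stand; origin at the centre of its underside, z up. Aluminium skirt 34 mm wide, chamfered foot; two lugs along its x axis, 8 mm wide, 8 to 14 mm up, out to 24 mm from the axis; green collar 54 mm wide, 32 to 40 mm up; grip 20 mm thick (along x), 44 mm wide (y), 40 to 80 mm up. Half a turn gives the same fit.
- lamp_orange: The other lamp module, same shape with an orange collar, in the other well; to be left there. Origin at the centre of its underside.
- lamp_stand: Blue block fixed to the worktop, 75 x 160 mm, 25 mm high, with two round wells 51 mm wide and 20 mm deep at y = +40 and -40 mm; origin at the centre of its underside. The lamps stand on the well floors, 5 mm above the worktop.

How it is judged:
By the outcome, as a careful person would: the job done as asked, in the order asked, and still so for the second after the job is handed in, while the arm keeps its last pose, push and grip.
It also fails if it takes over 58 s, if anything falls off the work surface, if the arm or the gripper's body presses on something with over 40 N, if the wrist force passes 120 N, or if a joint passes its speed limit or range.

## Working session

There is one attempt and no reset: what is moved stays moved. The work goes in short steps, each a Python script; the robot and the scene stay as the last script left them, time stands still between calls to the robot, and variables do not carry over. Pictures are saved under pics/ and viewed, at most 10 in all, crops included, and the job is handed in when it is done.

```bash
mkdir -p pics; cat > h.py <<'E'
import numpy as np, cv2
from rig import *
def cam(name):
    p,d=camera(name); return p,d,calibration(name)
def Rt(c): return cv2.Rodrigues(np.array(c["rvec"],float))[0], np.array(c["tvec"],float)
def onplane(c,uv,z):
    R,t=Rt(c); uv=np.atleast_2d(uv).astype(float)
    r=np.c_[(uv[:,0]-c["cx"])/c["fx"],(uv[:,1]-c["cy"])/c["fy"],np.ones(len(uv))]@R
    o=-R.T@t; return o+r*((z-o[2])/r[:,2])[:,None]
def cloud(d,c):
    R,t=Rt(c); v,u=np.mgrid[:d.shape[0],:d.shape[1]]
    P=np.stack([(u-c["cx"])/c["fx"]*d,(v-c["cy"])/c["fy"]*d,d],-1)
    return (P-t)@R
def save(n,p): cv2.imwrite("pics/"+n,p[...,::-1])
def Q(yaw):  # tool down, tool y axis at yaw from world y ... closing axis direction = angle a
    # closing axis (tool y) at world angle `yaw`
    y=np.array([np.cos(yaw),np.sin(yaw),0]);z=np.array([0,0,-1.]);x=np.cross(y,z)
    from scipy.spatial.transform import Rotation as Ro
    q=Ro.from_matrix(np.c_[x,y,z]).as_quat(); return [q[3],q[0],q[1],q[2]]
E
python3 - <<'E'
from h import *
for n in("top","side"):
    p,d,c=cam(n); save(n+"0.png",p); np.savez("pics/"+n+"0.npz",p=p,d=d); R,t=Rt(c); print(n,-R.T@t,R[2],c["fx"])
print(current_clock(),current_orientation())
E
```

```text
top [ 0.35157828 -0.11896787  0.90816159] [ 0.17969456  0.03458355 -0.98311436] 393.7612641657716
side [ 0.17302193 -0.79126073  0.79615957] [ 0.33600334  0.66720484 -0.66478527] 460.424697343437
0.1 [-1.59262069e-04  1.19091614e-01  9.92882740e-01 -1.01314687e-03]
```

View pics/top0.png

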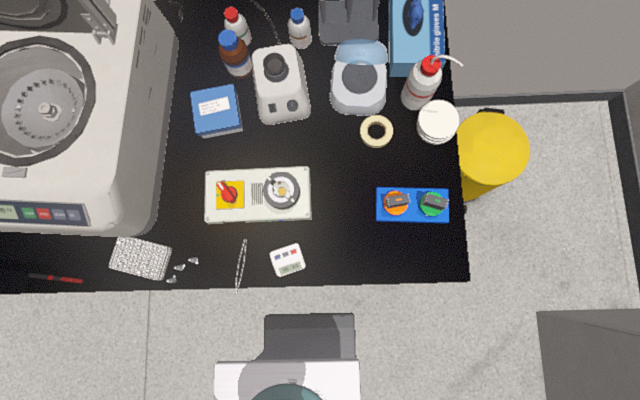

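View pics/side0.png

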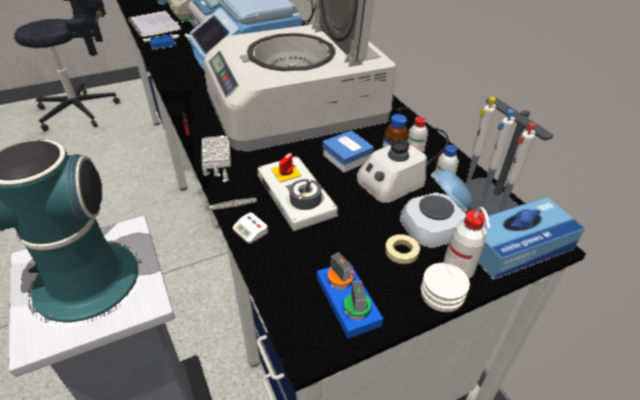

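The top view shows the photometer at (258,195), with the red handle at (229,192) and the port at (281,190). The stand is at (412,205), with the orange lamp at (397,203) and the green one at (433,203). The side view shows the same layout, with the handle not in line with the instrument's long axis.

```bash
cat > m.py <<'E'
from h import *
def rect(P): 
    r=cv2.minAreaRect((P[:,:2]*1000).astype(np.float32)); return np.round(r[0],1),np.round(r[1],1),round(r[2],1)
for n in("top","side"):
    f=np.load(f"pics/{n}0.npz");p,d=f["p"],f["d"];c=calibration(n)
    W=cloud(d,c); hsv=cv2.cvtColor(p,cv2.COLOR_RGB2HSV);H,S,V=[hsv[...,i].astype(int) for i in range(3)]
    box=np.zeros(H.shape,bool)
    if n=="top": box[150:240,195:460]=1
    else: box[140:335,250:390]=1
    print(n,[c[k] for k in("fx","cx","cy")])
    M={"blue":(H>100)&(H<125)&(S>150),"green":(H>50)&(H<85)&(S>100),"orange":(H>5)&(H<20)&(S>170),
       "red":((H<4)|(H>174))&(S>150),"yellow":(H>20)&(H<32)&(S>150),"white":(S<60)&(V>150)&(abs(W[...,2]-.04)<.012)}
    for k,m in M.items():
        m=(m&box).astype(np.uint8)
        nl,L,st,ce=cv2.connectedComponentsWithStats(m,connectivity=8)
        for i in 1+np.argsort(-st[1:,4])[:2]:
            if st[i,4]<8: continue
            P=W[L==i]; ok=d[L==i]>0; P=P[ok]
            uv=np.argwhere(L==i)[:,::-1]
            z={"blue":.025,"green":.045,"orange":.045,"red":.088,"yellow":.054,"white":.04}[k]
            print(k,st[i,4],np.round(ce[i],1),"z med",np.round(np.percentile(P[:,2],[5,50,95]),4),"rect@%.3f"%z,rect(onplane(c,uv,z)))
E
python3 m.py; python3 - <<'E'
import cv2
a=cv2.imread('pics/top0.png')[155:235,195:320];b=cv2.imread('pics/top0.png')[175:235,365:460]
A=cv2.resize(a,(750,480),interpolation=cv2.INTER_CUBIC);cv2.imwrite('pics/ta.png',A)
s=cv2.imread('pics/side0.png')[140:335,250:390];cv2.imwrite('pics/sa.png',cv2.resize(s,None,fx=3,fy=3,interpolation=cv2.INTER_CUBIC))
cv2.imwrite('pics/tb.png',cv2.resize(b,None,fx=7,fy=7,interpolation=cv2.INTER_CUBIC))
E
```

```text
top [393.7612641657716, 321.2015169879723, 195.19663642901446]
blue 1532 [411.2 206. ] z med [-0.0002  0.0241  0.027 ] rect@0.025 (array([ 484.7, -291.8]), array([166. ,  82.4]), 86.9)
green 163 [429.  209.1] z med [0.0414 0.0444 0.0498] rect@0.045 (array([ 474.6, -322.4]), array([51.8, 28.8]), 44.8)
green 34 [434.1 193.8] z med [0.0353 0.0448 0.046 ] rect@0.045 (array([ 503.9, -339.1]), array([30. ,  6.5]), 68.8)
orange 129 [395.2 208.9] z med [0.0419 0.0442 0.0507] rect@0.045 (array([ 475. , -247.8]), array([49.6, 25.5]), 74.9)
orange 45 [392.6 193.8] z med [0.0425 0.0445 0.0464] rect@0.045 (array([ 507.1, -245.4]), array([ 9.5, 35.1]), 14.2)
red 156 [227.7 193. ] z med [0.0543 0.086  0.0898] rect@0.088 (array([514.7, 114.1]), array([41.1, 30.5]), 61.7)
yellow 434 [231.4 196.2] z med [0.043  0.0455 0.0485] rect@0.054 (array([516.7, 115.4]), array([60.5, 60.8]), 1.2)
yellow 24 [458.6 156. ] z med [-0.4029 -0.0014  0.0017] rect@0.054 (array([ 582.2, -394.1]), array([ 4.4, 34.4]), 84.9)
white 3535 [255.8 196. ] z med [0.0361 0.0393 0.0421] rect@0.040 (array([517.5,  56.7]), array([119
[... 547 characters left out ...]
 55.1)
orange 169 [337.7 278.5] z med [0.0414 0.0448 0.048 ] rect@0.045 (array([ 478.8, -262.9]), array([32.8, 50. ]), 41.0)
orange 20 [281.1 170.9] z med [0.0486 0.0611 0.0759] rect@0.045 (array([507.3, 124.7]), array([13.2, 41.7]), 8.3)
red 191 [285.7 164. ] z med [0.0003 0.0703 0.0889] rect@0.088 (array([513.2, 100.1]), array([90. , 32.2]), 62.5)
yellow 188 [285.8 174. ] z med [0.0433 0.0462 0.0487] rect@0.054 (array([513.7, 104.5]), array([59.8, 60. ]), 0.7)
white 1560 [294.5 193.9] z med [0.0341 0.04   0.0428] rect@0.040 (array([515.8,  51.4]), array([121.2, 246. ]), 0.5)
white 327 [373.7 183.6] z med [0.0304 0.0412 0.0509] rect@0.040 (array([705.4, -15.8]), array([ 41.8, 125.9]), 14.3)
```

View pics/ta.png

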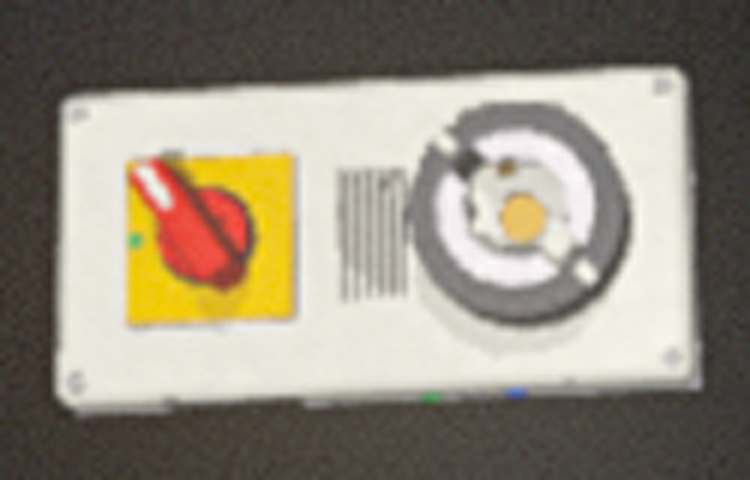

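View pics/tb.png

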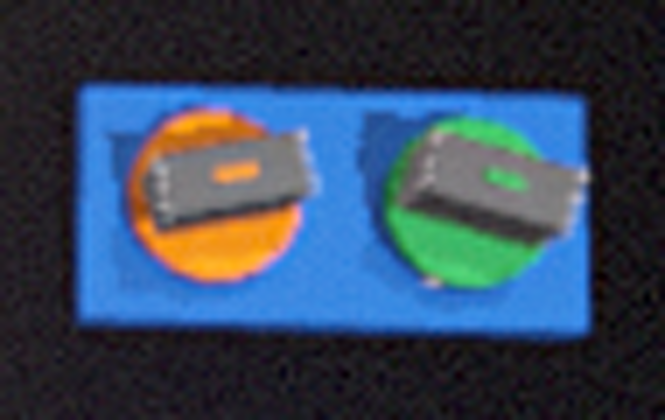

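The instrument's green dot is on its +y side (left), and the white mark line runs up-left to down-right. That puts the instrument yaw at about 0.01 and the isolator at "on". Next I refine the rim circle, bar angle and lamp grip.

```bash
cat > m2.py <<'E'
from h import *
from scipy.optimize import least_squares
def circ(P,r):
    f=least_squares(lambda q:np.hypot(P[:,0]-q[0],P[:,1]-q[1])-r,P[:,:2].mean(0),loss="soft_l1",f_scale=.001)
    return np.round(f.x*1000,1), round(1000*np.median(abs(f.fun)),2)
for n in("top","side"):
    f=np.load(f"pics/{n}0.npz");p,d=f["p"],f["d"];c=calibration(n)
    W=cloud(d,c); X,Y,Z=W[...,0],W[...,1],W[...,2]
    hsv=cv2.cvtColor(p,cv2.COLOR_RGB2HSV);H,S,V=[hsv[...,i].astype(int) for i in range(3)]
    near=lambda x,y,r:(np.hypot(X-x,Y-y)<r)&(d>0)
    def hull(m,z):
        uv=np.argwhere(m)[:,::-1].astype(np.int32)
        return onplane(c,uv,z)
    print(n)
    # tower rim (dark outer ring): highest level pixels
    m=near(.517,-.003,.06)&(Z>.07)&(Z<.082)
    cs,_=cv2.findContours(m.astype(np.uint8),cv2.RETR_EXTERNAL,cv2.CHAIN_APPROX_NONE)
    k=max(cs,key=cv2.contourArea)[:,0]; P=onplane(c,k,.076); print(" rim",circ(P,.0395), cv2.minEnclosingCircle((P[:,:2]*1000).astype(np.float32)))
    w=near(.517,-.003,.06)&(Z>.07)&(S<50)&(V>190); nl,L,st,ce=cv2.connectedComponentsWithStats(w.astype(np.uint8))
    for i in range(1,nl):
        if 3<st[i,4]: print("  white",st[i,4],np.round(onplane(c,ce[i],.076)[0,:2]*1000,1))
    yl=(H>20)&(H<32)&(S>150)&near(.516,.115,.06); print(" yellow",cv2.minAreaRect((hull(yl,.0455)[:,:2]*1000).astype(np.float32)))
    br=near(.516,.115,.05)&(Z>.082)&(Z<.095)
    P=hull(br,.088);print(" bar",br.sum(),cv2.minAreaRect((P[:,:2]*1000).astype(np.float32)), P[:,:2].mean(0))
    for nm,(h0,h1),(x,y) in(("green",(50,85),(.482,-.335)),("orange",(5,20),(.482,-.255))):
        g=(H>=h0)&(H<=h1)&(S>100)&near(x,y,.05)&(abs(Z-.045)<.008)
        k=cv2.convexHull(np.argwhere(g)[:,::-1].astype(np.int32))[:,0]; Pk=onplane(c,k,.045)
        print(" collar",nm,circ(Pk,.0265))
        t=near(x,y,.045)&(Z>.078)&(Z<.095); Pt=hull(t,.085)
        r=cv2.minAreaRect((Pt[:,:2]*1000).astype(np.float32)); u,s,v=np.linalg.svd(Pt[:,:2]-Pt[:,:2].mean(0))
        print("  grip",t.sum(),r,"pca long-axis deg",np.degrees(np.arctan2(v[0,1],v[0,0]))%180, Pt[:,:2].mean(0))
E
python3 m2.py
python3 - <<'E'
from h import *
for a in(-60,120,0,180): 
  q=solve_ik([.516,.116,.16],Q(np.radians(a)));print(a,None if q is None else np.round(q,2))
for a in(45,-45,225,135): 
  q=solve_ik([.518,-.004,.16],Q(np.radians(a)));print(a,None if q is None else np.round(q,2))
for a in(0,180): 
  q=solve_ik([.482,-.335,.16],Q(np.radians(a)));print(a,None if q is None else np.round(q,2))
E
```

```text
top
 rim (array([519.2,  -2.5]), np.float64(0.68)) ((519.4004516601562, -2.7999887466430664), 40.14765548706055)
  white 9 [545.5  23.8]
  white 125 [532.8 -14.2]
  white 125 [507.4  11.2]
  white 9 [496.1 -26.8]
 yellow ((518.3670043945312, 117.7503433227539), (61.10723876953125, 61.43351364135742), 1.1996195316314697)
 bar 149 ((517.376708984375, 116.71490478515625), (49.892127990722656, 14.022729873657227), 35.193111419677734) [0.51729839 0.11655156]
 collar green (array([ 482.4, -330.8]), np.float64(0.64))
  grip 213 ((481.6964111328125, -331.1791687011719), (45.366817474365234, 20.665719985961914), 71.45893859863281) pca long-axis deg 71.04235482437556 [ 0.48180095 -0.33119956]
 collar orange (array([ 487.3, -250.7]), np.float64(0.66))
  grip 210 ((486.55059814453125, -252.2045440673828), (20.416406631469727, 46.2391242980957), 8.219085693359375) pca long-axis deg 99.00828454341361 [ 0.48657122 -0.25201903]
side
 rim (array([518.1,  -5. ]), np.float64(0.84)) ((517.4981689453125, -4.198863506317139), 44.453094482421875)
  white 6 [545.7  24.8]
  white 63 [506.8   9.5]
  white 65 
[... 406 characters left out ...]
97), 70.45758819580078) pca long-axis deg 69.79028097843515 [ 0.48058758 -0.33474765]
 collar orange (array([ 485.4, -256.4]), np.float64(0.72))
  grip 208 ((485.1997375488281, -255.4857177734375), (23.33005714416504, 50.11811447143555), 8.140965461730957) pca long-axis deg 96.95281863166639 [ 0.48513999 -0.25553897]
-60 [ 0.17  0.05  2.   -0.    1.09  1.22]
120 [ 0.17  0.05  2.   -0.    1.09 -1.92]
0 [ 0.17  0.05  2.   -0.    1.09  0.17]
180 None
45 [-0.06  0.03  2.02 -0.    1.09 -0.84]
-45 [-0.06  0.03  2.02 -0.    1.09  0.73]
225 [-0.06  0.03  2.02 -0.    1.09  2.3 ]
135 [-0.06  0.03  2.02 -0.    1.09 -2.41]
0 [-0.65  0.16  1.88 -0.    1.1  -0.65]
180 [-0.65  0.16  1.88 -0.    1.1   2.49]
```

The two views agree to within 3 mm, and port to isolator measures 119 mm against the 120 mm expected, so I average them. Next I check that the swing path clears the centrifuge, then turn the isolator off.

```bash
python3 - <<'E'
from h import *
for n in("top","side"):
    d=np.load(f"pics/{n}0.npz")["d"]; W=cloud(d,calibration(n))[d>0]
    r=np.hypot(W[:,0],W[:,1]);a=np.degrees(np.arctan2(W[:,1],W[:,0]))
    for lo in range(10,80,10):
        print(n,lo,[round(float(W[(a>lo)&(a<lo+10)&(r>R)&(r<R+.05)][:,2].max(initial=-1)),2) for R in np.arange(.35,.85,.05)])
E
```

```text
top 10 [0.01, 0.01, 0.05, 0.09, 0.09, 0.04, 0.05, 0.05, 0.05, 0.2]
top 20 [0.0, 0.03, 0.04, 0.04, 0.19, 0.2, 0.2, 0.21, 0.21, 0.21]
top 30 [0.0, 0.04, 0.03, 0.15, 0.2, 0.2, 0.2, 0.21, 0.2, 0.16]
top 40 [-0.79, 0.03, 0.03, 0.03, 0.17, 0.19, 0.2, 0.21, 0.21, 0.18]
top 50 [-0.79, -0.79, 0.0, 0.0, 0.01, 0.01, 0.14, 0.15, 0.08, 0.0]
top 60 [-0.79, -0.79, -0.79, -0.79, -0.79, 0.0, 0.0, 0.0, 0.0, -1.0]
top 70 [-0.79, -0.79, -0.79, -0.79, -0.79, -0.79, -0.79, -0.79, -0.79, -0.79]
side 10 [0.01, 0.01, 0.05, 0.09, 0.09, 0.0, 0.05, 0.05, 0.11, 0.2]
side 20 [0.01, 0.04, 0.04, 0.04, 0.19, 0.2, 0.2, 0.21, 0.21, 0.21]
side 30 [0.01, 0.04, 0.03, 0.16, 0.2, 0.2, 0.2, 0.21, -1.0, 0.17]
side 40 [-0.79, 0.03, 0.03, 0.03, 0.17, 0.19, 0.2, 0.21, 0.21, 0.21]
side 50 [-0.79, -0.79, 0.0, 0.01, 0.01, 0.02, 0.14, 0.18, 0.19, 0.2]
side 60 [-0.79, -0.79, -0.79, -0.79, -0.79, 0.0, 0.01, 0.01, 0.01, 0.0]
side 70 [-0.79, -0.79, -0.79, -0.79, 0.35, 0.38, 0.38, 0.35, 0.34, -0.78]
```

```bash
python3 - <<'E'
from h import *
r=np.radians
gripper_to(.045,force=15)
line_to([.125,.44,.29],velocity=.3)
reach([.517,.115,.28],Q(r(-54.5)))
line_to([.517,.115,.10],velocity=.25)
print(line_to([.517,.115,.060],velocity=.08,max_force=8),current_position(),current_force(),current_clock())
gripper_to(.0,force=10); wait(.2)
print(current_grip_width(),current_finger_force(),current_force(),current_ft_torque(),current_position())
E
```

```text
False [0.51671812 0.11492914 0.05951166] [-0.82217093 -0.07306226  0.24852461] 5.1417
0.013777558671393849 10.00032086041756 [-2.24954792  4.46809051  3.7444666 ] [ 0.6575782   0.63820874 -0.12403338] [0.51677775 0.11562706 0.06033286]
```

```bash
python3 - <<'E'
from h import *
r=np.radians
c=[.5167,.1157,.060]
gripper_to(0,force=25)
for a in(-35,-15,0.9,4):
    reach(c,Q(r(a))); print(a,np.round(current_force(),1),np.round(current_ft_torque(),2),current_grip_width())
reach(c,Q(r(1.5)))
gripper_to(.045); line_to([c[0],c[1],.20],velocity=.25)
reach([.481,-.333,.20],Q(r(-19.5)))
for n in("top","side"):
    p,d,cc=cam(n); save(n+"1.png",p); np.savez("pics/"+n+"0.npz",p=p,d=d)
print(current_clock())
a=cv2.resize(cv2.imread('pics/top1.png')[155:235,195:320],None,fx=3,fy=3,interpolation=2);b=cv2.resize(cv2.imread('pics/side1.png')[140:335,250:390],None,fx=3,fy=3,interpolation=2)
o=np.zeros((585,800,3),np.uint8);o[:240,:375]=a;o[:,380:]=b;cv2.imwrite('pics/c1.png',o)
E
python3 m2.py
```

```text
-35 [ 0.3 -1.5  2.8] [-0.32  0.11  0.1 ] 0.013837936616320523
-15 [ 3.5 -5.  -0.5] [-0.82 -0.36  0.09] 0.01340735848401267
0.9 [ 5.  -4.6 -0.3] [-0.85 -0.7   0.04] 0.014231600509283604
4 [ 4.8 -5.3 -1.5] [-0.83 -0.72 -0.52] 0.013621355726023902
10.9167
top
 rim (array([519.2,  -2.6]), np.float64(0.61)) ((519.1707153320312, -2.5503854751586914), 40.11246871948242)
  white 9 [545.5  23.8]
  white 126 [532.7 -14.3]
  white 122 [507.5  11.2]
  white 9 [496.1 -26.8]
 yellow ((518.3627319335938, 117.76457214355469), (60.854270935058594, 61.40489196777344), 1.1996194124221802)
 bar 146 ((517.7842407226562, 116.00653839111328), (48.1385612487793, 13.103564262390137), 88.01039123535156) [0.51751507 0.11579692]
 collar green (array([ 481.9, -331.7]), np.float64(0.46))
  grip 73 ((486.2115173339844, -318.6877136230469), (19.127742767333984, 19.754608154296875), 68.85136413574219) pca long-axis deg 130.7884248316441 [ 0.48739729 -0.3173531 ]
 collar orange (array([ 487.3, -250.9]), np.float64(0.62))
  grip 208 ((486.59185791015625, -252.19039916992188), (20.316097259521484, 46.27440643310547), 8
[... 342 characters left out ...]
ellow ((518.0423583984375, 114.7279052734375), (59.88511657714844, 60.541015625), 0.1710163801908493)
 bar 78 ((515.6410522460938, 113.78007507324219), (58.05546188354492, 16.435251235961914), 88.42435455322266) [0.51589424 0.11373674]
 collar green (array([ 481.4, -334.9]), np.float64(0.57))
  grip 218 ((480.99786376953125, -334.4480285644531), (49.84907531738281, 20.62535858154297), 70.4393539428711) pca long-axis deg 70.351744534669 [ 0.48099455 -0.33455429]
 collar orange (array([ 485.3, -256.6]), np.float64(0.85))
  grip 203 ((484.92803955078125, -255.6102752685547), (23.493396759033203, 50.31966781616211), 7.500317573547363) pca long-axis deg 96.42353083489398 [ 0.48552519 -0.25593643]
```

View pics/c1.png

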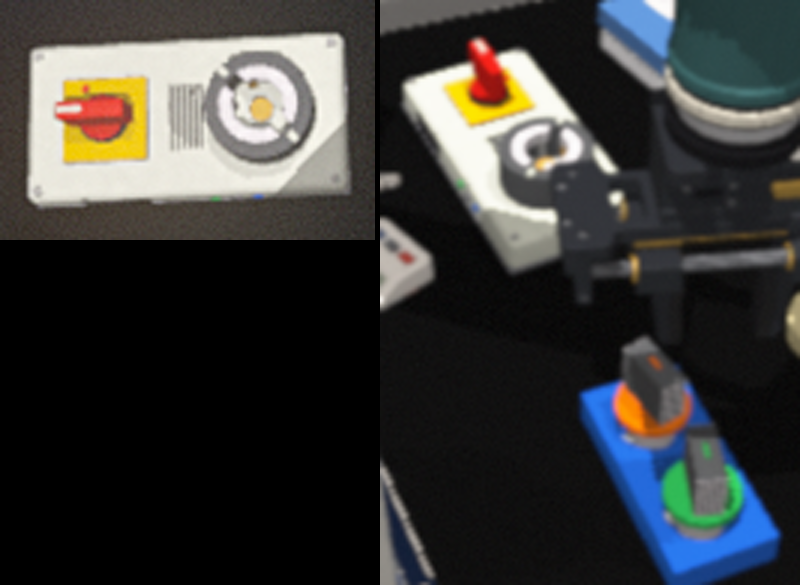

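The handle's white line now points left to the green dot side, and the torque spike showed that the stop was reached. The fitted angle of 88° is against about 90.8° expected, so I check it more closely.

```bash
python3 - <<'E'
from h import *
f=np.load("pics/top0.npz");p,d=f["p"],f["d"];c=calibration("top")
x0,y0=208,175
a=cv2.resize(p[y0:y0+36,x0:x0+44],None,fx=16,fy=16,interpolation=2); save("bar.png",a)
hsv=cv2.cvtColor(p,cv2.COLOR_RGB2HSV).astype(int); W=cloud(d,c)
# white line on bar -> axis; and white line centroid vs. bar axis
m=(hsv[...,1]<110)&(hsv[...,2]>150)&(W[...,2]>.075)&(abs(W[...,1]-.13)<.03)&(abs(W[...,0]-.517)<.03)
P=onplane(c,np.argwhere(m)[:,::-1],.088)[:,:2]; print(m.sum(),P.mean(0)); 
# photometer long edges
w=(abs(W[...,2]-.04)<.008)&(hsv[...,1]<60)&(hsv[...,2]>150)
for s in(1,-1):
    pts=[]
    for u in range(215,295):
        v=np.where(w[150:240,u])[0]+150
        pts.append([u,v.max() if s>0 else v.min()])
    Q_=onplane(c,pts,.04); l=cv2.fitLine((Q_[:,:2]*1000).astype(np.float32),cv2.DIST_HUBER,0,.01,.01).ravel(); print("edge deg",np.degrees(np.arctan2(l[1],l[0]))%180,l[2:])
# bar long edges by columns: red with z>.08
r=((hsv[...,0]<6)|(hsv[...,0]>174))&(hsv[...,1]>140)|m
t=r&(W[...,2]>.08)
for u in range(210,240):
    v=np.where(t[170:215,u])[0]+170
    if len(v): print(u,v.min(),v.max(),end="; ")
E
```

```text
24 [0.51808862 0.13275432]
edge deg 90.74695 [459.55417  65.97911]
edge deg 90.87117 [576.0633   63.75191]
214 190 193; 215 189 195; 216 189 194; 217 189 195; 218 189 194; 219 190 194; 220 190 194; 221 190 194; 222 189 194; 223 189 194; 224 189 194; 225 188 194; 226 188 194; 227 188 194; 228 188 194; 229 188 194; 230 188 194; 231 188 194; 232 188 194; 233 188 194; 234 188 194; 235 188 194; 236 190 194;
```

View pics/bar.png

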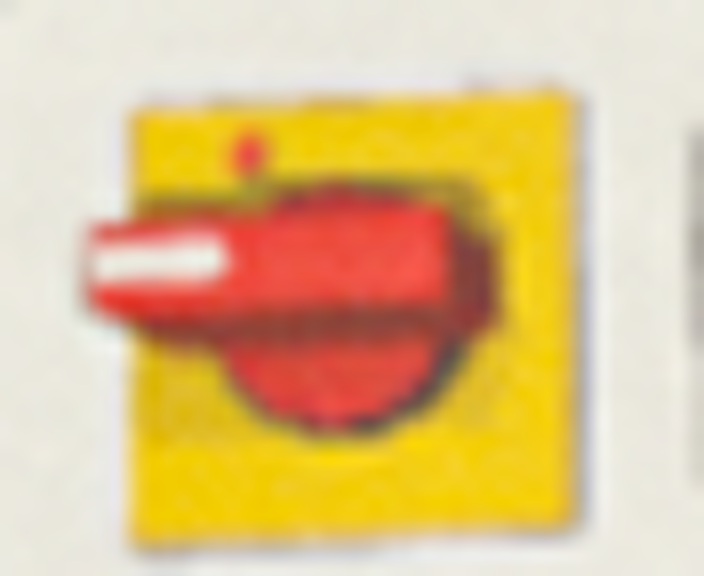

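The bar lies parallel to the yellow plate's edges, so the isolator is off. Next I grasp the green lamp and bring it above the port, then measure the lamp against the port in the same images.

```bash
cat > m3.py <<'E'
from h import *
from m2 import circ
def lamp_meas(n,zc,tcp,tag):
    "collar top at zc; returns circle centre, grip long-axis angle"
    p,d,c=cam(n); save(n+tag+".png",p); W=cloud(d,c)
    hsv=cv2.cvtColor(p,cv2.COLOR_RGB2HSV).astype(int)
    m=(hsv[...,0]>=50)&(hsv[...,0]<=85)&(hsv[...,1]>100)&(np.hypot(W[...,0]-tcp[0],W[...,1]-tcp[1])<.05)&(abs(W[...,2]-zc)<.012)
    if m.sum()<10: return None
    k=cv2.convexHull(np.argwhere(m)[:,::-1].astype(np.int32))[:,0]
    return m.sum(),circ(onplane(c,k,zc),.0265),np.percentile(W[m][:,2],[5,50,95]).round(4)
E
sed -i 's/^for n in/if __name__=="__main__":\n  for n in/' m2.py; python3 - <<'E'
s=open('m2.py').read().split('if __name__=="__main__":\n')
b=s[1].split('\n'); open('m2.py','w').write(s[0]+'if __name__=="__main__":\n'+b[0]+'\n'+'\n'.join('  '+l for l in b[1:]))
E
python3 - <<'E'
from m3 import *
r=np.radians
gripper_to(.060,force=45)
q=Q(r(-19.5)); x,y=.4817,-.3325
line_to([x,y,.12],velocity=.25)
print(line_to([x,y,.050],velocity=.1,max_force=8))
gripper_to(0,force=45); wait(.1)
print(current_grip_width(),current_finger_force(),np.round(current_force(),1),current_position())
line_to([x,y,.16],velocity=.2)
print(current_grip_width(),np.round(current_force(),1))
a=r(45.8)
reach([.519,-.0035,.16],Q(a))
t=current_position();print(t,current_clock())
for n in("top","side"): print(n,lamp_meas(n,t[2]-.005,t,"2"))
E
```

```text
False
0.019756187503469917 44.80187457287684 [-0.2 -0.2  0.5] [ 0.48178172 -0.33257856  0.05008062]
0.019762928221022637 [-1.  -0.6 -1.8]
[ 0.51900491 -0.0042532   0.15963429] 15.3833
top None
side (np.int64(116), (array([518. , -10.2]), np.float64(1.02)), array([0.1501, 0.1547, 0.1579]))
```

```bash
python3 - <<'E'
import cv2,numpy as np
a=cv2.resize(cv2.imread('pics/top2.png')[140:240,215:345],None,fx=3,fy=3,interpolation=2);b=cv2.resize(cv2.imread('pics/side2.png')[90:240,240:370],None,fx=3,fy=3,interpolation=2)
o=np.zeros((450,790,3),np.uint8);o[:300,:390]=a;o[:,400:]=b;cv2.imwrite('pics/c2.png',o)
E
```

```text
(no output)
```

View pics/c2.png

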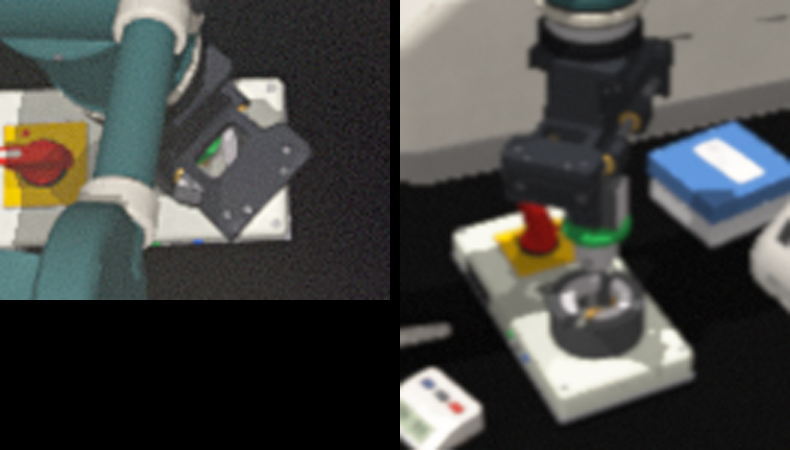

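The side view shows the lamp held over the port, with the collar at c2 (598,235) and the port at (597,300). The top view is hidden by the arm. The side image's horizontal is almost parallel to the one unknown in-hand direction, so I measure there.

```bash
python3 - <<'E'
from h import *
c=calibration("side");K=np.array([[c["fx"],0,c["cx"]],[0,c["fy"],c["cy"]],[0,0,1]]);R,t=Rt(c)
pr=lambda P:cv2.projectPoints(np.array(P,float).reshape(-1,3),np.array(c["rvec"],float),np.array(c["tvec"],float),K,None)[0][:,0]
th=np.linspace(0,2*np.pi,200)
ring=lambda x,y,z,r:np.c_[x+r*np.cos(th),y+r*np.sin(th),z+0*th]
tcp=np.array([.51900491,-.0042532,.15963429])
p2=cv2.imread("pics/side2.png")[...,::-1];p0=cv2.imread("pics/side0.png")[...,::-1]
h2=cv2.cvtColor(np.ascontiguousarray(p2),cv2.COLOR_RGB2HSV).astype(int)
g=(h2[...,0]>=50)&(h2[...,0]<=85)&(h2[...,1]>90);g[:,:280]=0;g[:150]=0;g[190:]=0;g[:,340:]=0
vv,uu=np.where(g);print("green cols",uu.min(),uu.max(),"rows",vv.min(),vv.max())
for v in range(vv.min(),vv.max()+1): print(v,uu[vv==v].min(),uu[vv==v].max(),end="; ")
P=pr(ring(*tcp[:2],tcp[2]-.009,.027));print("\npred collar",P.min(0),P.max(0),"mid col",(P.min(0)+P.max(0))[0]/2)
# skirt rows below collar: gray profile
for v in(173,175,177): print(v,p2[v,297:322].mean(1).astype(int), )
# skirt pred
for z in(.03,.02):P=pr(ring(*tcp[:2],tcp[2]-.045+z,.017));print("pred skirt",z,P.min(0),P.max(0))
# rim of port in the first picture: tower dark on white; columns
P=pr(ring(.519,-.0035,.076,.04));print("pred rim",P.min(0),P.max(0)); 
for p in(p0,p2):
  for v in(194,198,202): print(v,p[v,280:332].mean(1).astype(int))
print("right",R[0], "mm/px",1000*(R@tcp+t)[2]/c["fx"])
E
```

```text
green cols 294 332 rows 162 185
162 316 317; 163 295 317; 164 295 317; 165 294 317; 166 294 317; 167 295 316; 168 296 316; 169 297 315; 170 298 314; 171 300 310; 172 304 304; Traceback (most recent call last):
  File "<stdin>", line 11, in <module>
    return umr_minimum(a, axis, None, out, keepdims, initial, where)
ValueError: zero-size array to reduction operation minimum which has no identity
```

```bash
python3 - <<'E'
from h import *
c=calibration("side");K=np.array([[c["fx"],0,c["cx"]],[0,c["fy"],c["cy"]],[0,0,1]]);R,t=Rt(c)
pr=lambda P:cv2.projectPoints(np.array(P,float).reshape(-1,3),np.array(c["rvec"],float),np.array(c["tvec"],float),K,None)[0][:,0]
th=np.linspace(0,2*np.pi,200)
ring=lambda x,y,z,r:np.c_[x+r*np.cos(th),y+r*np.sin(th),z+0*th]
tcp=np.array([.51900491,-.0042532,.15963429])
p2=cv2.imread("pics/side2.png")[...,::-1];p0=cv2.imread("pics/side0.png")[...,::-1]
f=lambda P:(P.min(0).round(1),P.max(0).round(1),"mid",round((P.min(0)+P.max(0))[0]/2,2))
print("pred collar",f(pr(ring(*tcp[:2],tcp[2]-.009,.027))),"seen 294-317 -> mid 305.5")
print("pred skirt",f(pr(ring(*tcp[:2],tcp[2]-.025,.017))),f(pr(ring(*tcp[:2],tcp[2]-.035,.017))))
for v in(173,175,177): print(v,p2[v,294:318].astype(int).mean(1).astype(int))
print("pred rim",f(pr(ring(.519,-.0035,.076,.04))))
for v in(186,189,192): print(v,p0[v,284:326].astype(int).mean(1).astype(int))
print("right",R[0],"mm/px",1000*(R@tcp+t)[2]/c["fx"])
E
```

```text
pred collar (array([292.7, 157.4]), array([315.9, 171.4]), 'mid', np.float64(304.28)) seen 294-317 -> mid 305.5
pred skirt (array([297.1, 165.4]), array([311.6, 174.2]), 'mid', np.float64(304.38)) (array([297.2, 168.7]), array([311.6, 177.6]), 'mid', np.float64(304.44))
173 [100 102 103 108 110 111 112 112 111 111 111 113 115 113 113 113 112 102
  75  36  12   9   8   9]
175 [ 97  98 102 108 112 113 115 114 115 118 122 123 122 121 119 116 118 124
 105  61  21  10   9  11]
177 [ 90 103 111 116 122 121 109 100  97  98 111 121 123 121 119 120 141 191
 210 172 100  40  17  14]
pred rim (array([288.1, 178.4]), array([321. , 199.5]), 'mid', np.float64(304.57))
186 [230 195 152 130 125 132 124 111 108 132 191 232 243 242 226 184 150 134
 127 125 127 111  81  63  65  90 138 188 226 240 242 232 192 136 109 101
  83  55  30  16  13  15]
189 [240 239 232 198 149 124 110 105 114 160 221 241 240 220 159 102  75  65
  74  90  92  73  57  56  60  72  98 127 177 229 245 245 226 165 118 107
 124 159 166 126  66  26]
192 [240 241 242 238 219 162 112 102 105 123 174 222 238 240 225 172 112  84
  91 113 128 129 124 130 144 162 185 217 236 241 235 205 149 114 105  99
 100 146 209 232 221 165]
right [ 0.89816624 -0.43946687  0.01289503] mm/px 2.3119943545001327
```

The lamp sits about 2.5 mm off the TCP along its grip's long side, seen in the same image as the port. I correct for that and descend guarded.

```bash
python3 - <<'E'
from h import *
T=np.array([.5171,-.0017])
cmd=np.array([T[0],T[1]+.0007])
line_to([*cmd,.125],velocity=.15)
p=np.array(current_position());print(p,np.round(current_force(),2))
cmd+=T-p[:2]
line_to([*cmd,.124],velocity=.05)
print(current_position(),cmd)
pc,d,c=cam("side");save("side3.png",pc)
f0=np.array(current_force())
hit=line_to([*cmd,.1035],velocity=.03,max_force=5)
print(hit,current_position(),np.round(np.array(current_force())-f0,2),np.round(current_ft_torque(),2),current_grip_width(),current_clock())
pc,d,c=cam("side");save("side4.png",pc)
b=[cv2.resize(cv2.imread(f'pics/side{i}.png')[120:220,255:355],None,fx=4,fy=4,interpolation=2) for i in(3,4)]
cv2.imwrite('pics/c3.png',np.hstack(b))
E
```

```text
[ 0.51640862 -0.00160273  0.12432035] [-0.42  0.58 -1.15]
[ 0.51868736 -0.00129824  0.1250359 ] [ 0.51779138 -0.00109727]
True [ 0.51845916 -0.00141335  0.11572078] [ 1.62 -0.47  2.76] [-0.3  -0.29 -0.08] 0.019588017858909658 16.575
```

View pics/c3.png

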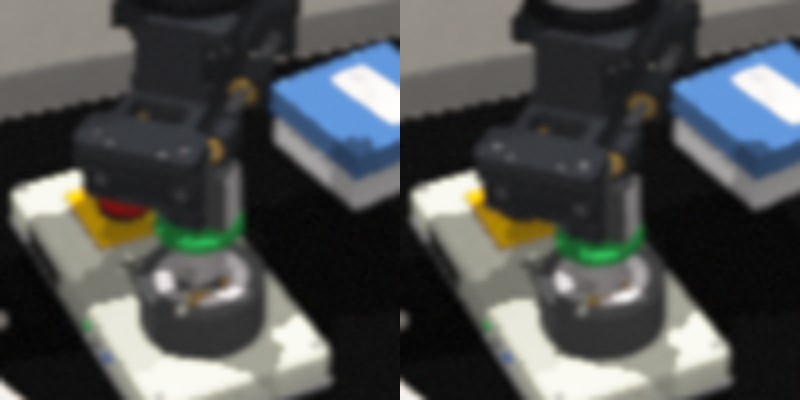

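The force says the foot's chamfer is on the bore edge. Single position readings look noisy, so I average readings and then comply with the side force while descending.

```bash
cat >> h.py <<'E'
def avg(n=12,dt=.02):
    A=[]
    for _ in range(n):
        A.append(np.r_[current_position(),current_force(),current_ft_torque()]); wait(dt)
    return np.mean(A,0),np.std(A,0)
E
python3 - <<'E'
from h import *
cmd=np.array([.5178,-.0011])
m,s=avg();print("in contact",m.round(4),s.round(4))
line_to([*cmd,.128],velocity=.08);wait(.1)
m0,s=avg();print("free",m0.round(4),s.round(4))
hit=line_to([*cmd,.1035],velocity=.03,max_force=4)
m,s=avg();print(hit,(m-m0).round(4),m[:3].round(4),current_clock())
E
```

```text
in contact [ 5.1830e-01 -1.4000e-03  1.1560e-01  2.1931e+00 -1.4604e+00 -4.8640e-01
 -3.1240e-01 -4.4570e-01 -2.3500e-02] [0.     0.     0.     0.3639 0.5082 0.3955 0.0305 0.0752 0.0344]
free [ 5.1730e-01 -1.0000e-03  1.2770e-01 -9.8400e-02 -7.1200e-02 -1.5565e+00
 -4.0400e-02  5.2000e-03 -2.1000e-03] [0.000e+00 0.000e+00 1.000e-04 5.163e-01 5.264e-01 5.787e-01 1.910e-02
 3.450e-02 3.050e-02]
True [ 8.0000e-04 -2.0000e-04 -1.1200e-02  6.4360e-01  2.8400e-02  5.1916e+00
  3.5400e-02 -5.3800e-02  2.6000e-02] [ 0.518  -0.0012  0.1165] 18.125
```

```bash
python3 - <<'E'
from h import *
cmd=np.array([.5188,-.0020])
f0=np.array([-.1,-.07,-1.55])
for i in range(5):
    line_to([*cmd,.119],velocity=.05)
    hit=line_to([*cmd,.1035],velocity=.03,max_force=4)
    m,s=avg(8);F=m[3:6]-f0
    print(i,hit,cmd.round(4),m[:3].round(4),F.round(2),m[6:].round(2),round(current_clock(),1))
    if not hit or m[2]<.106: break
    cmd=cmd+np.clip(F[:2]*.0005,-.001,.001)
E
```

```text
0 False [ 0.5188 -0.002 ] [ 0.5187 -0.0019  0.1035] [ 0.03 -0.04  0.32] [-0.02  0.02 -0.01] 19.2
```

Inserted cleanly to 17.5 mm with no side force, so the lugs are in the slots. Now I push down.

```bash
python3 - <<'E'
from h import *
cmd=np.array([.5188,-.0020])
gripper_to(0,force=55)
hit=line_to([*cmd,.0885],velocity=.03,max_force=16)
m,s=avg(8);print(hit,m[:3].round(4),m[3:6].round(2),m[6:].round(2),current_grip_width(),round(current_clock(),1))
E
```

```text
True [ 0.5195 -0.002   0.0911] [-1.55  0.02  6.58] [-0.06  0.34 -0.01] 0.019584160773904687 20.0
```

```bash
python3 - <<'E'
from h import *
r=np.radians;c=[.5188,-.0020,.0890]
line_to(c,velocity=.02)
m,s=avg(5);print(m[:3].round(4),m[3:6].round(2),m[6:].round(2))
for a in(30,10,-10,-30,-42):
    reach(c,Q(r(a)));m,s=avg(4);print(a,m[:3].round(4),m[3:6].round(2),m[6:].round(2),round(current_grip_width(),4),round(current_clock(),1))
E
```

```text
[ 0.5197 -0.0021  0.0908] [-3.8   0.02 12.65] [-0.05  0.86  0.01]
30 [ 0.5204 -0.0023  0.0909] [-1.87 -0.9  10.57] [-0.21  0.5   0.04] 0.0195 20.8
10 [ 0.5205 -0.0023  0.0909] [-1.6  -0.72 10.38] [-0.23  0.43  0.05] 0.0194 21.3
-10 [ 0.5206 -0.0024  0.0909] [-1.31 -1.17 10.35] [-0.27  0.43  0.07] 0.0197 21.8
-30 [ 0.5207 -0.0026  0.0909] [-1.05 -1.64  9.91] [-0.35  0.38  0.1 ] 0.0195 22.2
-42 [ 0.5207 -0.0026  0.0909] [-1.5  -1.68  9.82] [-0.35  0.4   0.12] 0.0197 22.6
```

The torque follows the ring spring. Now to the stop, with a firm hold.

```bash
python3 - <<'E'
from h import *
from scipy.spatial.transform import Rotation as Ro
r=np.radians;c=[.5192,-.0020,.0884]
def yaw():
    w,x,y,z=current_orientation();v=Ro.from_quat([x,y,z,w]).as_matrix()[:,1];return np.degrees(np.arctan2(v[1],v[0]))
for a in(-44,-45.5,-47,-48.5):
    reach(c,Q(r(a)));m,s=avg(6);print(a,round(yaw(),2),m[:3].round(4),m[3:6].round(2),m[6:].round(2),round(current_grip_width(),4),round(current_clock(),1))
    if m[8]>.45: break
wait(1);m,s=avg(6);print(round(yaw(),2),m[:3].round(4),m[3:6].round(2),m[6:].round(2),current_finger_force(),current_joint_positions())
for n in("top","side"):
    p,d,cc=cam(n);save(n+"5.png",p)
a=cv2.resize(cv2.imread('pics/top5.png')[150:235,195:455],None,fx=3,fy=3,interpolation=2);b=cv2.resize(cv2.imread('pics/side5.png')[135:335,250:390],None,fx=1.6,fy=1.6,interpolation=2)
o=np.zeros((580,780,3),np.uint8);o[:255]=a;o[258:258+b.shape[0],:b.shape[1]]=b;
e=cv2.resize(cv2.imread('pics/side5.png')[130:230,255:355],None,fx=3.2,fy=3.2,interpolation=2);o[258:578,400:720]=e;cv2.imwrite('pics/c5.png',o)
E
```

```text
-44 -43.96 [ 0.5209 -0.0026  0.0908] [-3.15 -1.8  14.76] [-0.34  0.86  0.16] 0.0193 23.0
-45.5 -45.42 [ 0.5209 -0.0027  0.0908] [-3.15 -1.72 13.88] [-0.34  0.81  0.35] 0.0195 23.3
-47 -46.87 [ 0.521  -0.0026  0.0908] [-2.84 -1.81 13.86] [-0.29  0.79  0.68] 0.0194 23.7
-46.86 [ 0.521  -0.0026  0.0908] [-3.37 -1.34 13.65] [-0.3   0.79  0.66] 55.11626726947725 [-5.19176921e-02  1.14862233e-01  2.07420480e+00 -1.83595392e-03
  9.49224719e-01  7.67088612e-01]
```

View pics/c5.png

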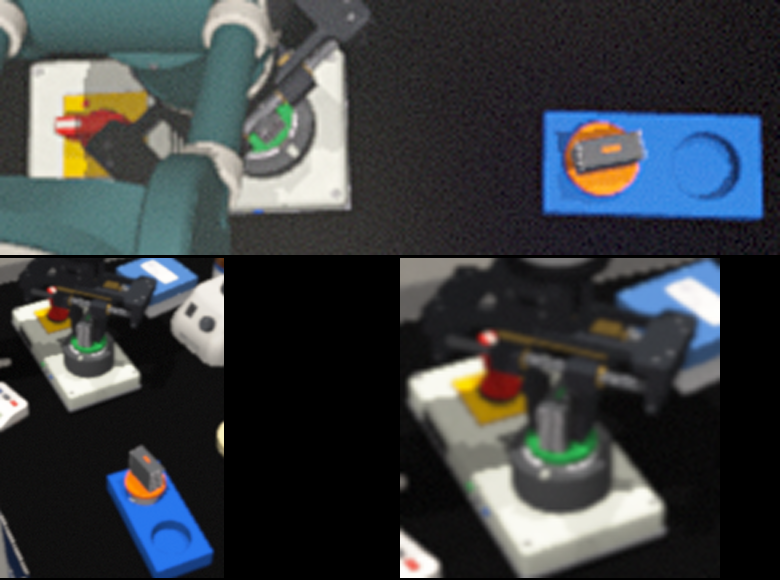

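The lamp is down in the port with its collar on the rim. Torque rose from 0.16 to 0.68 N m, so it is against the stop. The orange lamp is still in the stand and the second well is empty. I check the handle's white line once against the earlier picture, then hand in.

```bash
python3 - <<'E'
from h import *
C=[]
for n in("top1","top5"):
    p=cv2.imread(f"pics/{n}.png")[...,::-1][184:200,208:224].astype(int)
    r=(p[...,0]>150)&(p[...,1]<110)&(p[...,2]<110); w=(p.min(2)>150); w[:,:6]=0
    v,u=np.where(w&(np.arange(16)[:,None]>3)&(np.arange(16)[:,None]<12)); C.append(np.array([u.mean(),v.mean()])); print(n,C[-1].round(2),len(u),np.argwhere(r).mean(0).round(2))
if np.linalg.norm(C[0]-C[1])<1.0: print("closing",close_job(),current_clock())
E
```

```text
top1 [8.92 7.  ] 26 [ 8.16 12.04]
top5 [8.19 7.  ] 21 [ 6.95 11.5 ]
the job is handed in; nothing more can be done
the job is handed in; nothing more can be done
```

The isolator was switched off first; the green lamp is now in the port, pushed down and turned to its stop with the gripper still holding it, the orange lamp is still in the stand, and the job was handed in at about 25 s.

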